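Pin a strip in the deburring nest and tug-test the pin

ROBOT

A 6-joint arm with a two-finger parallel gripper is mounted at the origin on a cart in front of the work surface, level with it; the furniture and walls round the work are solid. World frame = base frame: x ahead of the robot, y to its left, z up, the work surface at z = 0. Lengths are in m, angles in rad, forces in N, time in s.
With the tool pointing down it reaches from about 0.35 to 0.975 m from the base axis. Payload 4.9 kg.
Tool frame: the origin (TCP) lies midway between the tips of the shut fingers; the grasp point (between the pads) lies 19 mm behind it; z points along the fingers, x is the direction in which the jaws open and shut, and the axes are right-handed (so a half turn about z gives the same grasp; the last joint's range is limited). The gripper opens to 85 mm and grips with 20 to 120 N. Pads are 22 mm wide; open, the fingers measure 114 mm over their backs; the gripper's body (76 mm by 85 mm) begins 54 mm behind the grasp point. The pads swing forward as they close: fully open they stand 13 mm farther back than shut.
Start: joints at [-1.33, 0.053, 1.613, -0, 1.476, -0.119], TCP at [0.22, -0.585, 0.231] pointing down, gripper open.
Joint ranges: [-3.01, 3.01], [-1.01, 2.22], [0.06, 2.58], [-1.02, 4.17], [0.09, 2.62], [-3.14, 3.14]. Speed limits (rad/s): [2.57, 2.57, 3.14, 3.14, 3.14, 3.14].

INTERFACE

Orientations are given as a rotation vector (axis times angle).
In Python, from station import ctrl gives the robot as it stands.
- The arm moves only by the tool step_arm, never from a script. Its argument "increments" is text: rows parted by semicolons, each of 6 numbers parted by spaces: the shift along the tool's x, y, z as a fraction of full scale, then the turn, a rotation vector about the tool's x, y, z as a fraction of full scale. In form: x y z rx ry rz; .... A call has 1 to 12 rows; each row shifts and turns the commanded pose from where the row before left it, along the tool's axes as they then stand; what a row does not reach is not made up. Full scale, the value 1, is 0.025 m for a shift and 0.1 rad for a turn. A row lasts 1/12 s, in which the tool goes at most 41.7 mm and 7.16 degrees, less where a joint would pass 70% of its speed; a pose out of reach is approached as far as the arm can. A call with a number of a shift or a turn outside -1 to 1 is refused whole. A call with a gripper value outside its range is refused whole. "fingers" is the opening, from -1 (shut) to 1 (fully open), so that 0 is half open, set as the call begins (left out, the last holds). The fingers move at their own pace and stop on an object; "newtons" is the grip in N (left out, the last holds). Time passes only in rows, so rows that do not move let the fingers close. It gives the time, the measured TCP pose, the force and the opening at its end, in the units of the state.
- ctrl.get_obs(): the state, without advancing time (a new reading comes with each control period).
- ctrl.get_image(name): name is "scene" or "top" or "wrist"; returns a dict with "pixels" (400x640x3 uint8, red, green, blue), "intrinsics" (3x3 intrinsics, pixels), "eye" and "orientation" of the camera in the world. Camera axes: x right, y down, z forward; pixel columns grow to the right and rows downward; lengths in m; the calibration is good to about 2 mm. A picture is of the moment at which its call begins. There is no depth.
- ctrl.finish_job(): hands the job in, once; it reports no verdict.
The state is a dict: "t": time; "q": joint angles; "dq": joint speeds; "effort": joint torques, N m; "tool_pos": TCP position; "tool_rot": TCP orientation; "contact_force": force on the tool from outside, world axes, zero at the start; "wrist_torque": the same for the moment, N m; "opening": finger opening in m.
Only numpy, scipy, OpenCV 4.12 (cv2) and the standard library are available. Lean on these libraries where they do the work, as an engineer would, in place of code of your own. Each camera call takes 0.05 s, during which the arm holds its last target.

TASK

Lock the steel strip in the nest so that it can be deburred: take the T-handled pin out of the wooden stand and push it straight down through the strip's hole into the bore below until the latches have snapped in and its collar sits flat on the strip. Then prove that it is retained: tug it straight up with about 15 N (at least 10, never over 20) for about half a second, and let go of it still fully home. Leave the round-knobbed pin in the stand and the die grinder where they are.

Things in the scene. Friction and masses are not known exactly. Their poses are not given: they have to be found in the camera images.
- pin: T-handled locking pin, upright in one hole of the stand at the start. Origin: middle of its black handle, 14 mm (x) by 46 mm (y) by 22 mm high; grip it across the 14 mm. z points up. Below the handle: 13 mm neck, then a collar 24 mm wide, 5 mm thick, its underside 21 mm below the origin; then a 12 mm shank with a ring groove, tapered at the end, its tip 56.5 mm below the origin. About 80 g.
- plain_pin: bystander: plain pin in the stand's other hole, told by its round ribbed knob, 28 mm across; same shank but no groove, so it would not stay in. Origin at the middle of the knob, 21 mm above the collar's underside. Leave it alone.
- stand: the wooden stand, 60 mm (x) x 130 mm (y) x 45 mm high, fixed to the bench. Origin under its centre. Two holes 14 mm wide and 39 mm deep at y = -36 and +36 mm; the pins' collars rest on its top.
- nest: the deburring nest, a steel block 160 mm (x) x 80 mm (y) x 40 mm high, fixed to the bench. Origin under its centre. Six dowels, 8 mm thick, stand 8 mm above its top round the strip, with under 1 mm of play. The plungers' black pull knobs stick out 21 mm from its two long sides beside the bore, lower than its top.
- bore (a point): on the nest: centre of the mouth of the 13 mm bore, level with the block's top (40 mm above the bench); axes as the nest's, z up. The bore is 36 mm deep. With the pin fully home (collar on the 6 mm thick strip) the pin's origin is 27 mm above this point.
- plungers: the nest's two spring latch plungers; origin on the bore's axis, 15 to 17 mm below the block's top. Their bolts, sloped above and flat below, jut 2.5 mm into the bore from +y and -y. Pushing the pin past them takes 5 to 15 N over the last 15 mm; 1 to 3 mm before home they snap into its groove. The pin then has that much play (it differs); pulled farther up it meets a hard stop, about 20 N per mm.
- strip: the steel strip, 118 x 36 x 6 mm, lying loose in the nest between the dowels, its length along the nest's x; origin under its centre. Its 14 mm hole lies at x = -42.5 mm, over the bore.
- die_grinder: bystander: an air die grinder, 274 mm long, lying loose on the bench near the robot. To be left alone.

How it is judged:
On the way, in this order (a step that is already met when the one before it is completed fails the run):
1. the pin is fully home in the bore, its collar on the strip (z of pin in the frame of bore below 0.0285 m and horizontal distance between pin and bore below 0.003 m and angle between pin's own z axis and vertical below 0.06 rad), for 0.2 s.
2. the pin is tugged up against the plunger bolts with at least 10 N for 0.3 s, and stays in (contact force between plungers and pin above 10 N and contact force between the fingers and pin above 1 N and z of pin in the frame of bore below 0.0315 m and horizontal distance between pin and bore below 0.003 m), for 0.3 s.
At the end, for the whole second after the job is handed in: The T-handled pin stands released and at rest in the bore, upright within 3 degrees and within 3 mm of its axis, latched (collar within 2 mm of the strip); the strip lies flat in the nest within 3 mm of its place (z of pin in the frame of bore below 0.029 m and horizontal distance between pin and bore below 0.003 m and angle between pin's own z axis and vertical below 0.06 rad and linear speed of pin below 0.01 m/s and z of strip in the frame of nest below 0.0415 m and horizontal distance between strip and nest below 0.003 m); the robot touches nothing.
It fails at once if the pin is pulled against the plunger bolts with more than 20 N (contact force between plungers and pin above 20 N).
It fails at once if the round-knobbed pin is moved by more than 6 mm (distance of plain_pin from where it was at the start of the episode above 0.006 m).
It fails at once if the die grinder is moved by more than 10 mm (distance of die_grinder from where it was at the start of the episode above 0.01 m).
It also fails if it takes over 45 s, if anything falls off the work surface, if the arm or the gripper's body presses on something with over 40 N, if the wrist force passes 120 N, or if a joint passes its speed limit or range.

## Working session

There is one attempt and no reset: what is moved stays moved. The work goes in short steps, Python scripts to look and compute and a tool call to move; the robot and the scene stay as the last step left them, time stands still between calls to the robot, and variables do not carry over. Pictures are saved under pics/ and viewed, and the job is handed in when it is done.

Besides the shell and the picture viewer there is one more tool, called by a JSON object that holds its "api" and its "payload", one argument or row to a line. step_arm: Moves the arm, as the interface text tells. Shift numbers are shares of 0.025 m and turn numbers shares of 0.1 rad, none past 1 either way. Its arguments: {"type":"object","properties":{"increments":{"type":"string"},"fingers":{"type":"number"},"newtons":{"type":"number"}},"required":["increments"]}

```bash
mkdir -p pics; cat > h.py <<'E'
import numpy as np, cv2
from station import ctrl
def grab(name,tag):
    im=ctrl.get_image(name); np.savez(f'pics/{tag}.npz',**{k:np.array(im[k]) for k in('pixels','intrinsics','eye','orientation')})
    cv2.imwrite(f'pics/{tag}.png',np.array(im['pixels'])[:,:,::-1]); return im
def load(tag): return dict(np.load(f'pics/{tag}.npz'))
def R(im):
    o=np.array(im['orientation'],float)
    return o if o.shape==(3,3) else cv2.Rodrigues(o)[0]
def ray(im,uv):
    d=np.linalg.inv(im['intrinsics'])@np.array([uv[0],uv[1],1.]); d=R(im)@d; return np.array(im['eye'],float),d/np.linalg.norm(d)
def onz(im,uv,z):
    e,d=ray(im,uv); return e+d*(z-e[2])/d[2]
def proj(im,p):
    c=R(im).T@(np.array(p)-im['eye']); c=im['intrinsics']@c; return c[:2]/c[2]
def tri(l):
    A=np.zeros((3,3));b=np.zeros(3)
    for im,uv in l:
        e,d=ray(im,uv);P=np.eye(3)-np.outer(d,d);A+=P;b+=P@e
    return np.linalg.solve(A,b)
E
python3 - <<'E'
from h import *
for n in('scene','top','wrist'):
    im=grab(n,n+'0'); print(n,im['eye'],im['orientation'],im['intrinsics'])
print(ctrl.get_obs())
E
```

```text
scene [-0.27446045  0.33763725  0.74231855] [-1.24982836  2.11244678 -1.03569849] [[397.38570316   0.         317.57787557]
 [  0.         397.38570316 198.14178025]
 [  0.           0.           1.        ]]
top [ 0.36556152 -0.05282341  1.37883447] [-2.16190857  2.18005731 -0.13641765] [[507.49538667   0.         321.50740331]
 [  0.         507.49538667 215.47534584]
 [  0.           0.           1.        ]]
wrist [ 0.29849632 -0.55473069  0.37226961] [ 2.34849765 -1.62502663 -0.27455887] [[300.09941003   0.         319.53475164]
 [  0.         300.09941003 198.63706347]
 [  0.           0.           1.        ]]
{'t': 0.15, 'q': array([-1.32999478e+00,  5.32308259e-02,  1.61398606e+00,  4.24975826e-06,
        1.47597736e+00, -1.18979854e-01]), 'dq': array([-0.00034642, -0.00156005, -0.00422068,  0.00201953,  0.00039355,
        0.00028929]), 'effort': array([ 1.22850248e-03, -3.94244421e+01, -3.70719767e+01, -7.10879999e-05,
        4.66248646e-03,  1.21729451e-05]), 'tool_pos': array([ 0.21994079, -0.58450615,  0.23032508]), 'tool_rot': array([-2.58218329e+00,  1.78752404e+00,  1.87887782e-03]), 'contact_force': array([-0.94653826, -0.46983692, -0.06503963]), 'wrist_torque': array([ 0.00085424, -0.01127594,  0.015805  ]), 'opening': 0.08532398551514957}
```

View pics/top0.png

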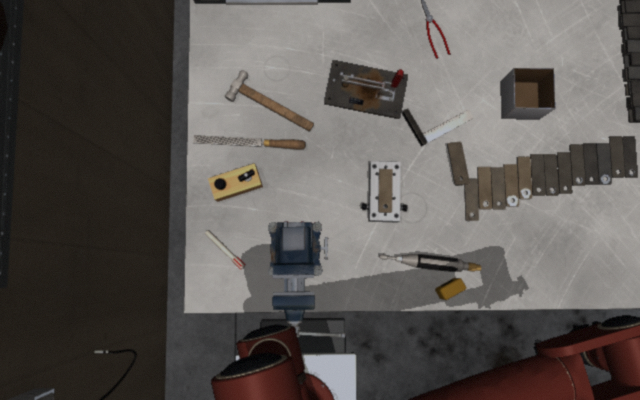

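View pics/scene0.png

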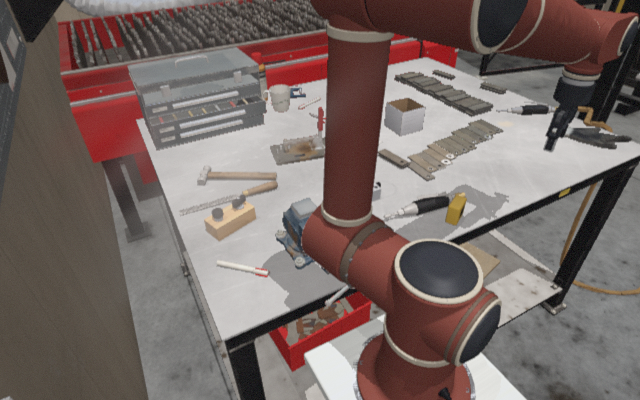

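View pics/wrist0.png

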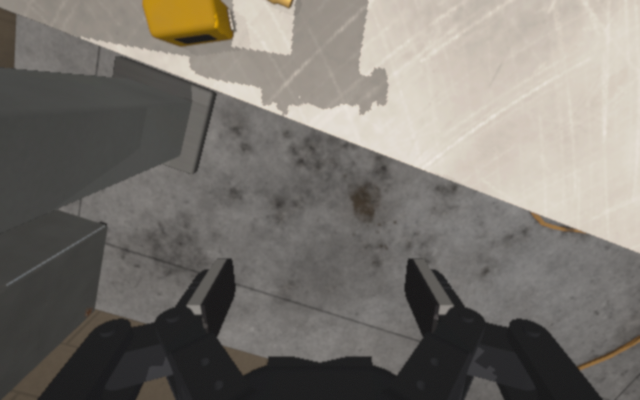

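The top view shows the stand at (235,182), with the round knob at (220,184) and the T-handle at (246,176). The nest is at (385,191) and the grinder at (430,262). I'll zoom in.

```bash
python3 - <<'E'
from h import *
im=load('top0'); p=im['pixels'][:,:,::-1]
a=cv2.resize(p[150:215,200:270],None,fx=6,fy=6,interpolation=cv2.INTER_CUBIC)
b=cv2.resize(p[150:230,350:420],None,fx=5,fy=5,interpolation=cv2.INTER_CUBIC)
c=np.zeros((400,780,3),np.uint8); c[:390,:420]=a; c[:400,425:775]=b
cv2.imwrite('pics/zoom0.png',c)
s=load('scene0')['pixels'][:,:,::-1]
cv2.imwrite('pics/zoom1.png',cv2.resize(s[190:245,195:270],None,fx=8,fy=8,interpolation=cv2.INTER_CUBIC))
for n,uv,z in(('T',(246,176),.067),('knob',(220,184),.067),('nest',(385,191),.04)): print(n,onz(im,uv,z))
E
```

```text
T [0.61731848 0.12429843 0.067     ]
knob [0.59654594 0.19191642 0.067     ]
nest [ 0.57938781 -0.2432679   0.04      ]
```

View pics/zoom0.png

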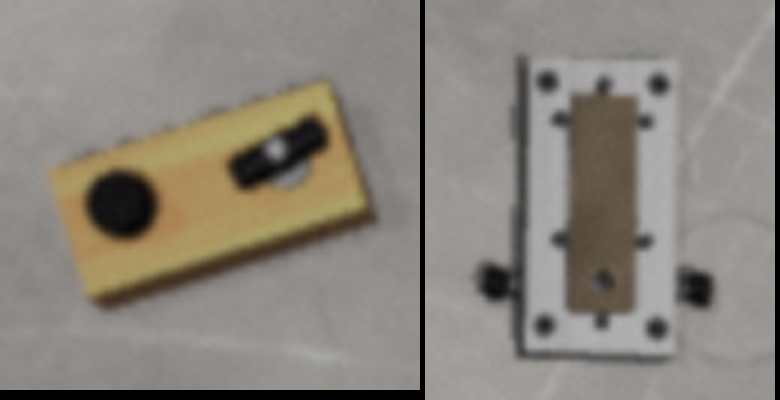

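View pics/zoom1.png

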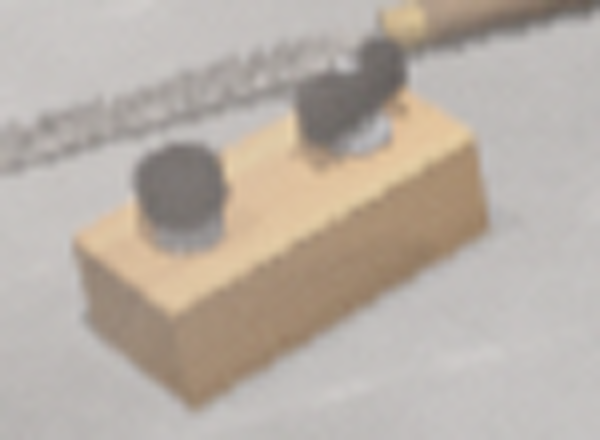

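```bash
python3 - <<'E'
from h import *
im=load('top0'); p=im['pixels']; hsv=cv2.cvtColor(p,cv2.COLOR_RGB2HSV); g=p.max(2)
def blobs(x0,y0,x1,y1,m,mn):
    sub=np.zeros_like(m);sub[y0:y1,x0:x1]=m[y0:y1,x0:x1]
    n,l,s,c=cv2.connectedComponentsWithStats(sub)
    for i in range(1,n):
        if s[i,4]>=mn:
            q=np.argwhere(l==i)[:,::-1].astype(np.float32)
            yield s[i],c[i],cv2.minAreaRect(q),l==i
dark=(g<90).astype(np.uint8)
for st,c,r,m in blobs(205,160,265,203,dark,20):
    print('dark',st,c,r,onz(im,r[0],.077)[:2],onz(im,c,.077)[:2])
    bx=cv2.boxPoints(r); w=np.array([onz(im,x,.077)[:2] for x in bx]); print(w.round(4).tolist())
wood=((hsv[:,:,1]>90)&(hsv[:,:,2]>150)).astype(np.uint8)
wood=cv2.morphologyEx(wood,cv2.MORPH_CLOSE,np.ones((15,15)))
for st,c,r,m in blobs(200,155,270,210,wood,200):
    print('wood',st,r); print([onz(im,x,.045)[:2].round(4).tolist() for x in cv2.boxPoints(r)], onz(im,r[0],.045))
# strip
strip=((hsv[:,:,1]>60)&(g<170)).astype(np.uint8)
for st,c,r,m in blobs(365,155,405,225,strip,200):
    print('strip',st,c,r); print([onz(im,x,.046)[:2].round(4).tolist() for x in cv2.boxPoints(r)], onz(im,r[0],.046))
print(g[200:213,379:393])
white=((hsv[:,:,1]<25)&(g>165)).astype(np.uint8)
# dark corner screws
for st,c,r,m in blobs(360,155,412,228,(g<115).astype(np.uint8),3): print('d',st,c.round(1),onz(im,c,.04)[:2])
E
```

```text
dark [238 170  17  12  97] [245.95876289 175.49484536] ((246.2000274658203, 175.4000244140625), (6.260990142822266, 16.994115829467773), 63.43495178222656) [0.61697879 0.12244106] [0.61673266 0.12306497]
[[0.6145, 0.1458], [0.6343, 0.1065], [0.6195, 0.0991], [0.5997, 0.1384]]
dark [214 178  12  12 104] [219.84615385 183.68269231] ((220.00003051757812, 183.50001525878906), (10.60660171508789, 10.60660171508789), 45.0) [0.59609858 0.19006777] [0.59562133 0.19045933]
[[0.5962, 0.2095], [0.6158, 0.1903], [0.596, 0.1707], [0.5764, 0.1898]]
dark [217 185  46  16 103] [238.72815534 193.01941748] ((239.39999389648438, 192.6999969482422), (2.2135941982269287, 47.11793518066406), 71.56504821777344) [0.57162996 0.13967583] [0.57080587 0.14140355]
[[0.5553, 0.198], [0.5935, 0.0829], [0.588, 0.0811], [0.5498, 0.1962]]
wood [ 209  164   51   35 1034] ((234.08065795898438, 180.8856964111328), (21.435483932495117, 48.35576629638672), 72.07208251953125)
[[0.6164, 0.2286], [0.656, 0.1068], [0.6007, 0.0889], [0.5616, 0.2104]] [0.60855987 0.15879718 0.045     ]
strip [379 169  13  43 465] [384.97849462 
[... 681 characters left out ...]
97  98 111 145]
 [ 90  94  92  94  94  93  95  95  97  99  97  98 109 145]
 [ 92  93  92  95  94  96 100  96 100  99  96  97 110 146]
 [ 93  96  94  93  95  94  92  96  96  99  99 100 118 149]
 [118 113 111 110 105  88  77  86 107 115 114 121 142 163]]
d [360 161  39  62 283] [370.2 197.8] [ 0.56128953 -0.2031932 ]
d [372 164   5   5  16] [373.9 165.7] [ 0.64842019 -0.21489356]
d [375 165  21  51 637] [384.7 190.3] [ 0.5813854  -0.24245156]
d [395 165   4   4  14] [396.3 166.5] [ 0.64582469 -0.27521028]
d [400 203   8   9  61] [403.5 207.1] [ 0.53572757 -0.29165513]
d [372 213   4   4  13] [373.4 214.6] [ 0.5160827  -0.21086095]
d [394 214   5   4  15] [395.9 215.5] [ 0.5133514  -0.27071221]
```

The handle is near (0.617, 0.123) and the bore near (0.538, -0.2415). A blue vise stands at top-view pixel (295,250), so I'll check its height before picking a route.

```bash
python3 - <<'E'
from h import *
t=load('top0');s=load('scene0')
a=cv2.resize(t['pixels'][205:325,240:340,::-1],None,fx=4,fy=4,interpolation=cv2.INTER_CUBIC)
b=cv2.resize(s['pixels'][185:285,265:355,::-1],None,fx=4,fy=4,interpolation=cv2.INTER_CUBIC)
c=np.zeros((480,780,3),np.uint8);c[:480,:400]=a;c[:400,410:770]=b
cv2.imwrite('pics/vise.png',c)
for z in(0,.1,.2): print(z,[onz(t,u,z)[:2].round(3) for u in((270,222),(325,222),(295,325))],[onz(s,u,z)[:2].round(3) for u in((300,203),(285,235))])
for u in((400,258),(478,267),(452,288)): print(onz(t,u,.02))
E
```

```text
0 [array([0.502, 0.067]), array([ 0.501, -0.083]), array([ 0.226, -0.   ])] [array([ 0.603, -0.055]), array([0.494, 0.045])]
0.1 [array([0.493, 0.058]), array([ 0.491, -0.081]), array([ 0.236, -0.004])] [array([ 0.485, -0.002]), array([0.391, 0.084])]
0.2 [array([0.483, 0.05 ]), array([ 0.482, -0.079]), array([ 0.246, -0.008])] [array([0.367, 0.051]), array([0.287, 0.124])]
[ 0.40100159 -0.28213745  0.02      ]
[ 0.37516936 -0.49067212  0.02      ]
[ 0.32020407 -0.41875076  0.02      ]
```

View pics/vise.png

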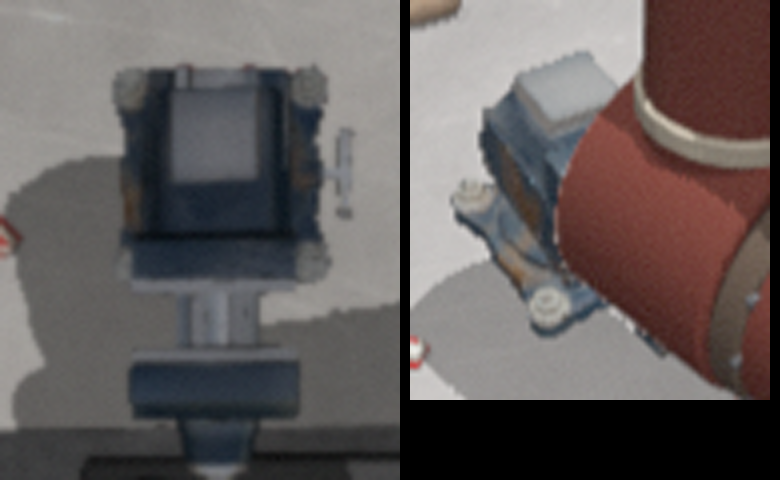

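```bash
python3 - <<'E'
from h import *
w=load('wrist0'); print(R(w).round(3)); 
tcp=np.array([.22,-.5845,.2303])
for z in(.04,.07): print(onz(w,(320,200),z)-tcp, onz(w,(320,20),z)-tcp,onz(w,(320,240),z)-tcp)
E
```

```text
[[ 0.352 -0.884 -0.306]
 [-0.936 -0.333 -0.114]
 [-0.001  0.327 -0.945]]
[-0.03055437 -0.01138953 -0.1903    ] [ 0.14286107  0.05398055 -0.1903    ] [-0.07934627 -0.02978195 -0.1903    ]
[-0.02070839 -0.00767337 -0.1603    ] [ 0.1370497   0.05179456 -0.1603    ] [-0.06509496 -0.02440518 -0.1603    ]
```

{"api": "step_arm", "payload": {
  "increments": "-0.47 -0.98 0 0 0 0;-0.47 -0.98 0 0 0 0;-0.47 -0.98 0 0 0 0;-0.47 -0.98 0 0 0 0;-0.47 -0.98 0 0 0 0;-0.47 -0.98 0 0 0 0;-0.47 -0.98 0 0 0 0;-0.47 -0.98 0 0 0 0;-0.47 -0.98 0 0 0 0;-0.47 -0.98 0 0 0 0;-0.47 -0.98 0 0 0 0;-0.47 -0.98 0 0 0 0"
}}

```text
t: 1.15
tool_pos: [0.4462, -0.3482, 0.231]
tool_rot: [-2.583, 1.788, 0.001]
contact_force: [0.3, -0.4, 1.1]
opening: 0.0856
```

{"api": "step_arm", "payload": {
  "increments": "-0.47 -0.98 0 0 0 0;-0.47 -0.98 0 0 0 0;-0.47 -0.98 0 0 0 0;-0.47 -0.98 0 0 0 0;-0.47 -0.98 0 0 0 0;0 0 0 0 0 0;0 0 0 0 0 0"
}}

```text
t: 1.73
tool_pos: [0.5399, -0.2504, 0.2308]
tool_rot: [2.585, -1.785, -0.001]
contact_force: [-0.4, -0.4, 0.5]
opening: 0.0856
```

```bash
python3 - <<'E'
from h import *
im=grab('wrist','w1'); o=ctrl.get_obs(); print(o['t'],o['tool_pos'],o['tool_rot'],o['q'])
E
```

```text
1.7833 [ 0.53935266 -0.25116629  0.23083439] [ 2.58342530e+00 -1.78659350e+00 -1.40270255e-03] [-5.60603585e-01 -1.69994170e-02  1.68427125e+00 -5.35182112e-04
  1.47523856e+00  6.49525760e-01]
```

View pics/w1.png

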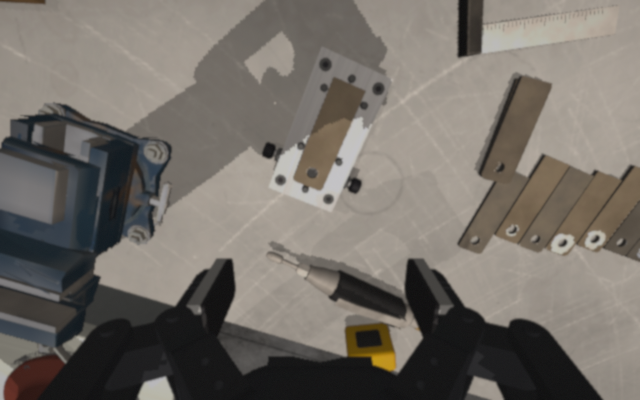

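The nest appears at about (325,130), with the strip hole at (312,173) and corner screws at (326,65), (378,88), (280,180) and (329,199).

```bash
python3 - <<'E'
from h import *
t=load('top0');w=load('w1'); 
def cen(im,u,v,r=5):
    g=im['pixels'][v-r:v+r+1,u-r:u+r+1].max(2).astype(float); bg=np.median(np.r_[g[0],g[-1],g[:,0],g[:,-1]])
    wt=np.clip(bg-15-g,0,None); ys,xs=np.mgrid[-r:r+1,-r:r+1]; return np.array([u+(wt*xs).sum()/wt.sum(),v+(wt*ys).sum()/wt.sum()])
for nm,im,L,h in(('w',w,[(326,65),(378,88),(280,180),(329,199)],(312,173)),('t',t,[(374,166),(396,166),(373,215),(396,215)],(385,205))):
    P=np.array([onz(im,cen(im,*u),.04)[:2] for u in L]); print(nm,P.round(4).tolist(),P.mean(0).round(4))
    d=P[0]+P[1]-P[2]-P[3]; print('yaw',np.degrees(np.arctan2(d[1],d[0])))
    c=P.mean(0)-.0425*d/np.linalg.norm(d); hc=cen(im,*h,4 if nm=='w' else 3); print('bore',c.round(4),'hole',hc,onz(im,hc,.046)[:2].round(4),onz(im,hc,.04)[:2].round(4))
b=cv2.resize(w['pixels'][40:220,255:400,::-1],None,fx=4,fy=3.3,interpolation=cv2.INTER_CUBIC)
cv2.imwrite('pics/nz.png',b)
E
```

```text
w [[0.6477, -0.2152], [0.6457, -0.275], [0.5161, -0.2106], [0.514, -0.2706]] [ 0.5809 -0.2428]
yaw -1.9591585204375226
bore [ 0.5384 -0.2414] hole [311.29442509 173.51567944] [ 0.5371 -0.2413] [ 0.5356 -0.2416]
t [[0.6466, -0.209], [0.6453, -0.2741], [0.5177, -0.203], [0.515, -0.271]] [ 0.5811 -0.2392]
yaw -2.014783322998468
bore [ 0.5387 -0.2378] hole [385.54418605 205.48372093] [ 0.5395 -0.243 ] [ 0.5403 -0.2438]
```

View pics/nz.png

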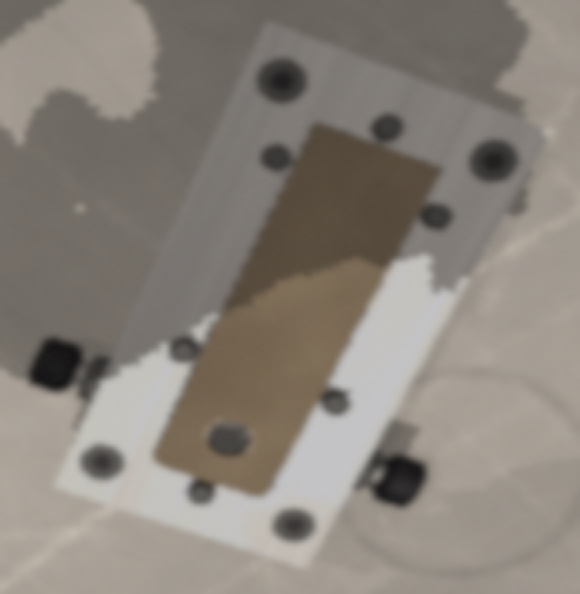

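{"api": "step_arm", "payload": {
  "increments": "-0.99 -0.63 0 0 0 0;-0.99 -0.63 0 0 0 0;-0.99 -0.63 0 0 0 0;-0.99 -0.63 0 0 0 0;-0.99 -0.63 0 0 0 0;-0.99 -0.63 0 0 0 0;-0.99 -0.63 0 0 0 0;-0.99 -0.63 0 0 0 0;-0.99 -0.63 0 0 0 0;-0.99 -0.63 0 0 0 0;-0.99 -0.63 0 0 0 0;-0.99 -0.63 0 0 0 0"
}}

```text
t: 2.78
tool_pos: [0.6119, 0.093, 0.2312]
tool_rot: [2.581, -1.79, 0.0]
contact_force: [0.4, 0.7, 0.3]
opening: 0.0853
```

{"api": "step_arm", "payload": {
  "increments": "-0.99 -0.63 0 0 0 0;0 0 0 0 0 -1;0 0 0 0 0 -1;0 0 0 0 0 -1;0 0 0 0 0 -1;0 0 0 0 0 -1;0 0 0 0 0 -1;0 0 0 0 0 -1;0 0 0 0 0 -1;0 0 0 0 0 -1;0 0 0 0 0 -1;0 0 0 0 0 -1"
}}

```text
t: 3.78
tool_pos: [0.6178, 0.1202, 0.2311]
tool_rot: [3.137, -0.17, -0.001]
contact_force: [-0.4, -0.7, 0.7]
opening: 0.0854
```

{"api": "step_arm", "payload": {
  "increments": "0 0 0 0 0 -1;0 0 0 0 0 -1;0 0 0 0 0 -1;0 0 0 0 0 -1;0 0 0 0 0 -1;0 0 0 0 0 0;0 0 0 0 0 0"
}}

```text
t: 4.37
tool_pos: [0.6179, 0.1207, 0.2312]
tool_rot: [3.083, 0.601, -0.0]
contact_force: [0.1, 0.2, -0.2]
opening: 0.0853
```

```bash
python3 - <<'E'
from h import *
im=grab('wrist','w2'); o=ctrl.get_obs(); print(o['t'],o['tool_pos'],o['tool_rot'],o['q'])
E
```

```text
4.4167 [0.61787701 0.12088097 0.23121211] [ 3.08330866e+00  6.01567406e-01 -3.54779029e-04] [ 7.51475342e-02  6.36413264e-02  1.60165814e+00 -1.74042436e-04
  1.47650017e+00 -3.10203963e-01]
```

View pics/w2.png

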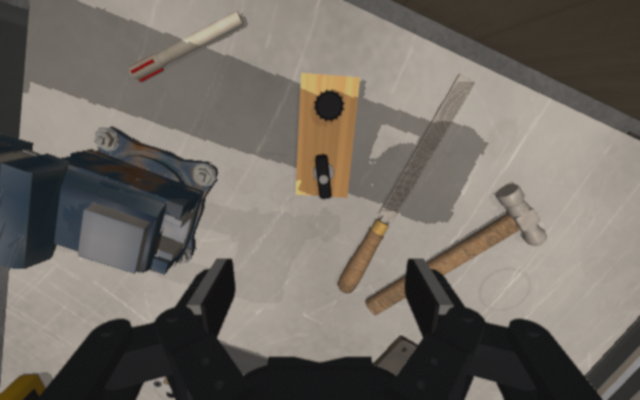

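The handle spans (318,155) to (327,198), and the round knob is at (329,105). I'll measure both accurately.

```bash
python3 - <<'E'
from h import *
im=load('w2'); p=im['pixels']; g=p.max(2)
m=np.zeros(g.shape,np.uint8); m[148:205,305:345]=(g[148:205,305:345]<70)
m=cv2.morphologyEx(m,cv2.MORPH_CLOSE,np.ones((5,5)))
n,l,s,c=cv2.connectedComponentsWithStats(m); print(s[1:],c[1:])
i=1+np.argmax(s[1:,4]); q=np.argwhere(l==i)[:,::-1].astype(np.float32)
r=cv2.minAreaRect(q); print(r)
for z in (.066,.077):
    W=np.array([onz(im,x,z)[:2] for x in q]); cc=W.mean(0); U,S,V=np.linalg.svd(W-cc); a=V[0]; yaw=np.degrees(np.arctan2(a[1],a[0]))-90
    e=(W-cc)@V.T; print(z,cc,onz(im,r[0],z),'pin yaw',yaw, np.ptp(e,axis=0))
u=(322.5,180)
hm=((cv2.cvtColor(p,cv2.COLOR_RGB2HSV)[:,:,1]>70)).astype(np.uint8);hm[:, :290]=0;hm[:,365:]=0;hm[:65]=0;hm[205:]=0
cv2.imwrite('pics/pz.png',cv2.resize(p[65:205,285:370,::-1],None,fx=4.2,fy=4.2,interpolation=cv2.INTER_CUBIC))
for u in((303,74),(360,79),(348,197),(297,193)): print(onz(im,u,.045)[:2])
E
```

```text
[[316 155  15  44 446]] [[322.88789238 175.48654709]]
((322.7344970703125, 176.31381225585938), (43.26669692993164, 12.539868354797363), 85.2363510131836)
0.066 [0.61931751 0.12551091] [0.61941321 0.12479809 0.066     ] pin yaw -151.78531920994325 [0.04720733 0.01326013]
0.077 [0.61811998 0.1281455 ] [0.61821225 0.1274582  0.077     ] pin yaw -151.78531920994328 [0.04551723 0.0127854 ]
[0.56272351 0.21107489]
[0.61813943 0.22845849]
[0.65809682 0.10787155]
[0.60177994 0.09027286]
```

View pics/pz.png

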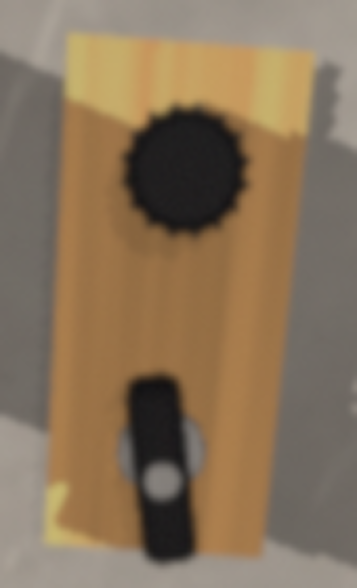

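{"api": "step_arm", "payload": {
  "increments": "0.08 -0.05 0 0 0 -0.53;0.07 -0.05 0 0 0 -0.54;0 0 1 0 0 0;0 0 1 0 0 0;0 0 1 0 0 0;0 0 1 0 0 0;0 0 1 0 0 0;0 0 0 0 0 0;0 0 0 0 0 0",
  "fingers": -0.1,
  "newtons": 40
}}

```text
t: 5.17
tool_pos: [0.6191, 0.1252, 0.1047]
tool_rot: [-3.045, -0.769, 0.006]
contact_force: [-0.3, 0.4, 0.4]
opening: 0.0383
```

```bash
python3 - <<'E'
from h import *
im=grab('wrist','w3'); o=ctrl.get_obs(); print(o['t'],o['tool_pos'],o['tool_rot'],o['opening']); print(proj(im,(.62,.125,.077)),proj(im,(.62,.125,.05)),proj(im,o['tool_pos']))
p=im['pixels'][120:400,200:440,::-1]; cv2.imwrite('pics/w3z.png',cv2.resize(p,None,fx=2.1,fy=2.1))
t=grab('top','t3'); cv2.imwrite('pics/t3z.png',cv2.resize(t['pixels'][130:230,190:300,::-1],None,fx=5,fy=5))
E
```

```text
5.2167 [0.62060534 0.12543967 0.10695028] [3.04590920e+00 7.69272632e-01 3.18484910e-04] 0.03854896122099922
[321.24461961 238.80228621] [321.19222687 221.66935066] [322.71357699 264.04193868]
```

View pics/w3z.png

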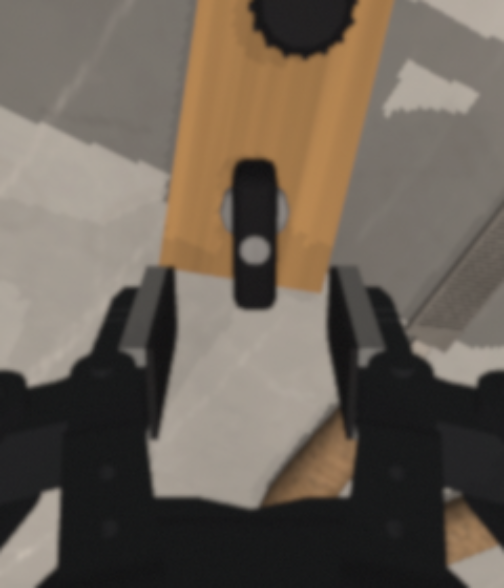

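The boss at (321.4,238.6) matches its projection (321.2,238.8), and the handle is aligned. Descending to grip.

{"api": "step_arm", "payload": {
  "increments": "-0.02 0 0.8 0 0 0;0 0 0.8 0 0 0;0 0 0.4 0 0 0;0 0 0.08 0 0 0;0 0 0 0 0 0;0 0 0 0 0 0"
}}

```text
t: 5.77
tool_pos: [0.6211, 0.1255, 0.0561]
tool_rot: [3.045, 0.771, 0.004]
contact_force: [0.0, -0.1, 0.2]
opening: 0.0386
```

{"api": "step_arm", "payload": {
  "increments": "0 0 0 0 0 0;0 0 0 0 0 0;0 0 0 0 0 0;0 0 0 0 0 0;0 0 0 0 0 0;0 0 0 0 0 0;0 0 0 0 0 0",
  "fingers": -1,
  "newtons": 60
}}

```text
t: 6.35
tool_pos: [0.621, 0.1255, 0.0561]
tool_rot: [3.045, 0.771, 0.004]
contact_force: [-1.3, -0.3, 6.5]
opening: 0.0126
```

```bash
python3 - <<'E'
from h import *
im=grab('wrist','w4'); o=ctrl.get_obs(); print(o['t'],o['tool_pos'],o['tool_rot'],o['opening'],o['contact_force'])
p=im['pixels'][120:400,200:440,::-1]; cv2.imwrite('pics/w4z.png',cv2.resize(p,None,fx=2.1,fy=2.1))
E
```

```text
6.4 [0.62092947 0.1255298  0.05602834] [3.04505418 0.77109835 0.00356032] 0.012872363877352933 [-1.22125087  0.37204839  6.96769479]
```

View pics/w4z.png

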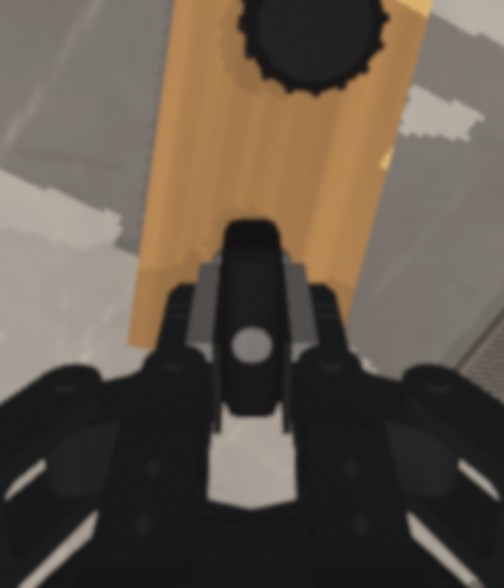

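Gripped. Lifting straight up.

{"api": "step_arm", "payload": {
  "increments": "0 0 -0.4 0 0 0;0 0 -0.6 0 0 0;0 0 -0.8 0 0 0;0 0 -0.8 0 0 0;0 0 -0.8 0 0 0;0 0 -0.6 0 0 0;0 0 0 0 0 0;0 0 0 0 0 0"
}}

```text
t: 7.07
tool_pos: [0.6205, 0.1255, 0.1558]
tool_rot: [3.045, 0.771, 0.004]
contact_force: [-0.1, -0.8, -1.3]
opening: 0.0129
```

```bash
python3 - <<'E'
from h import *
im=grab('wrist','w5'); o=ctrl.get_obs(); print(o['t'],o['tool_pos'],o['tool_rot'],o['opening'],o['contact_force'])
th=2*np.arctan2(o['tool_rot'][1],o['tool_rot'][0]); d=np.array([.5384,-.2415])-o['tool_pos'][:2]
x=np.array([np.cos(th),np.sin(th)]);y=np.array([np.sin(th),-np.cos(th)]); print(th,d@x/.025,d@y/.025)
p=im['pixels'][120:400,200:440,::-1]; cv2.imwrite('pics/w5z.png',cv2.resize(p,None,fx=2.1,fy=2.1))
grab('scene','s5')
E
```

```text
7.1167 [0.61949924 0.12543176 0.15395536] [-3.04529939e+00 -7.71132346e-01  1.02780952e-03] 0.012827238666842329 [-0.0540677   1.28383124 -0.50483541]
-5.787170403676286 -9.838298836280106 11.36457140417301
```

View pics/w5z.png

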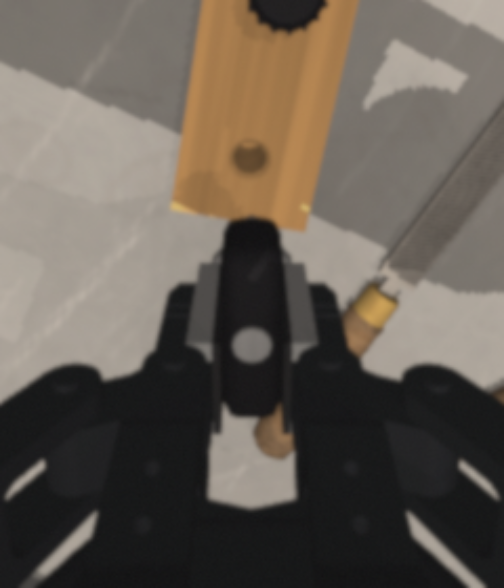

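View pics/s5.png

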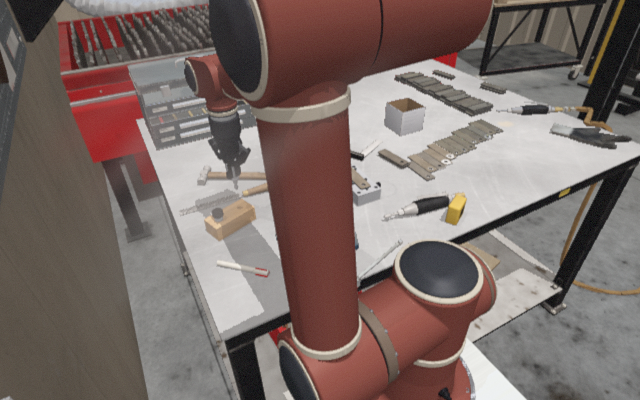

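```bash
python3 - <<'E'
from h import *
w5=load('w5');w4=load('w4');w3=load('w3')
for n,im,o in(('w5',w5,(.6200,.1255,.1550)),('w4',w4,(.6210,.1255,.056))):
    print(n,'eye-tcp',np.array(im['eye'])-o, 'dot proj',proj(im,np.array(o)+[0,0,.021]))
    print('dot at',onz(im,(320,284.3),o[2]+.021)-o)
print('stand hole',onz(w5,(200+250/2.1,120+157/2.1),.045))
E
```

```text
w5 eye-tcp [-0.04036145  0.07439759  0.14276981] dot proj [319.23443284 282.76083801]
dot at [ 0.00073062 -0.00058348  0.021     ]
w4 eye-tcp [-0.0408753   0.07440232  0.14203296] dot proj [320.19890075 284.09234735]
dot at [-2.78354516e-05 -1.46400537e-04  2.10000000e-02]
stand hole [0.61969393 0.12594562 0.045     ]
```

Pin axis matches the TCP to under 1 mm. Moving over the bore.

{"api": "step_arm", "payload": {
  "increments": "-0.822 0.946 0 0 0 0;-0.822 0.946 0 0 0 0;-0.822 0.946 0 0 0 0;-0.822 0.946 0 0 0 0;-0.822 0.946 0 0 0 0;-0.822 0.946 0 0 0 0;-0.822 0.946 0 0 0 0;-0.822 0.946 0 0 0 0;-0.822 0.946 0 0 0 0;-0.822 0.946 0 0 0 0;-0.822 0.946 0 0 0 0;-0.822 0.946 0 0 0 0"
}}

```text
t: 8.17
tool_pos: [0.5364, -0.2423, 0.1521]
tool_rot: [-3.043, -0.77, 0.004]
contact_force: [0.3, -0.3, -0.6]
opening: 0.0125
```

{"api": "step_arm", "payload": {
  "increments": "0 0 0 0 0 0;0 0 0 0 0 0;0 0 0 0 0 0;0 0 0 0 0 0"
}}

```text
t: 8.5
tool_pos: [0.5378, -0.2402, 0.1532]
tool_rot: [-3.043, -0.772, 0.002]
contact_force: [-0.3, -0.2, -0.2]
opening: 0.0127
```

```bash
python3 - <<'E'
from h import *
im=grab('wrist','w6'); o=ctrl.get_obs(); print(o['t'],o['tool_pos'],o['tool_rot'],o['opening'],o['contact_force'])
o=ctrl.get_obs(); print(o['t'],o['tool_pos'])
s=grab('scene','s6'); o=ctrl.get_obs(); print(o['t'],o['tool_pos'])
u=proj(s,(.5384,-.2415,.08)).astype(int); print(u, proj(im,(.5384,-.2415,.046)))
p=im['pixels'][120:400,200:440,::-1]; cv2.imwrite('pics/w6z.png',cv2.resize(p,None,fx=2.1,fy=2.1))
b=s['pixels'][u[1]-50:u[1]+40,u[0]-50:u[0]+50,::-1]; cv2.imwrite('pics/s6z.png',cv2.resize(b,None,fx=5,fy=5,interpolation=cv2.INTER_CUBIC))
E
```

```text
8.55 [ 0.53804759 -0.24016329  0.15353935] [-3.04375216e+00 -7.73234459e-01  1.20132635e-03] 0.012601978452808608 [-0.14713708 -0.92791651 -0.5974237 ]
8.55 [ 0.53804759 -0.24016329  0.15353935]
8.6 [ 0.53818995 -0.24022195  0.15382795]
[364 174] [319.82696526 198.63723989]
```

View pics/w6z.png

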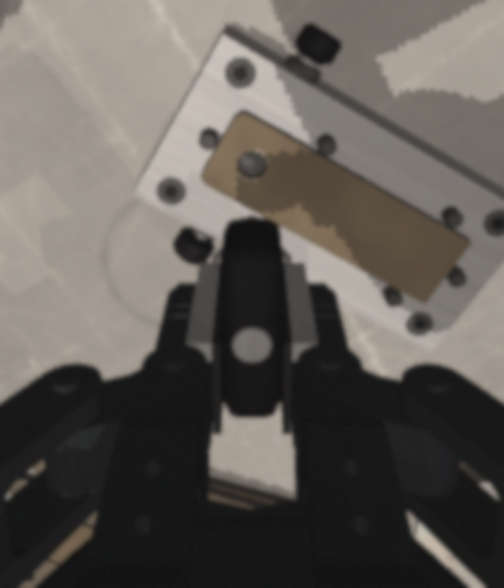

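View pics/s6z.png

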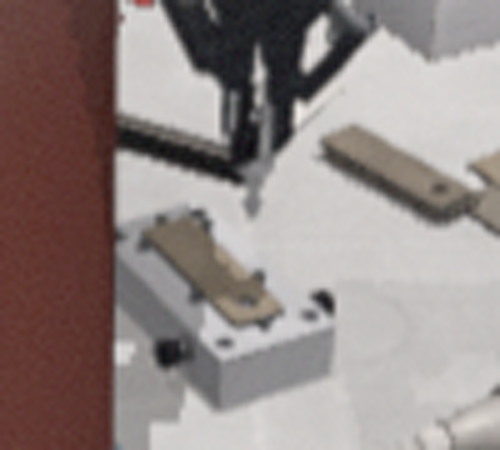

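The hole is at (320,198.1), matching the predicted (319.8,198.6). A small correction, then down to just above the strip.

{"api": "step_arm", "payload": {
  "increments": "-0.01 0.04 0.6 0 0 0;0 0 0.8 0 0 0;0 0 0.5 0 0 0;0 0 0.3 0 0 0;0 0 0 0 0 0;0 0 0 0 0 0;0 0 0 0 0 0"
}}

```text
t: 9.18
tool_pos: [0.539, -0.2427, 0.1003]
tool_rot: [3.044, 0.771, 0.002]
contact_force: [0.3, -0.1, -1.8]
opening: 0.0127
```

```bash
python3 - <<'E'
from h import *
for k in range(3):
    s=grab('scene','s7') if k!=1 else grab('wrist','w7'); o=ctrl.get_obs(); print(o['t'],o['tool_pos'],o['tool_rot'],o['contact_force'])
for z in(.046,.05,.06): print(z,proj(s,(.5384,-.2415,z)))
b=s['pixels'][140:220,330:410,::-1]; cv2.imwrite('pics/s7z.png',cv2.resize(b,None,fx=7,fy=7,interpolation=cv2.INTER_CUBIC))
E
```

```text
9.2333 [ 0.53912485 -0.24291689  0.10063699] [3.04389528e+00 7.71026252e-01 2.36402706e-03] [ 0.33842327  0.13954036 -0.32263599]
9.2833 [ 0.53910915 -0.24296134  0.10067899] [3.04390986e+00 7.70794480e-01 2.45771303e-03] [-0.42256508 -0.5186166  -1.29791658]
9.3333 [ 0.53902365 -0.24295856  0.10059407] [3.04400148e+00 7.70799492e-01 2.30051801e-03] [-0.24834827  1.08836407 -1.19516221]
0.046 [363.66497139 183.84300759]
0.05 [363.73068459 182.76277672]
0.06 [363.89612318 180.04320317]
```

View pics/s7z.png

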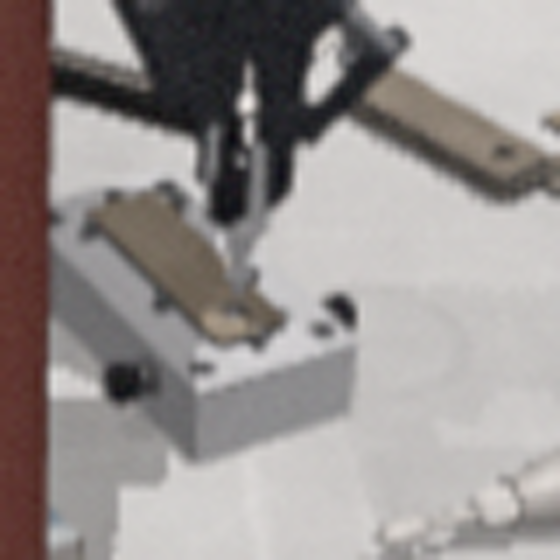

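View pics/w7.png

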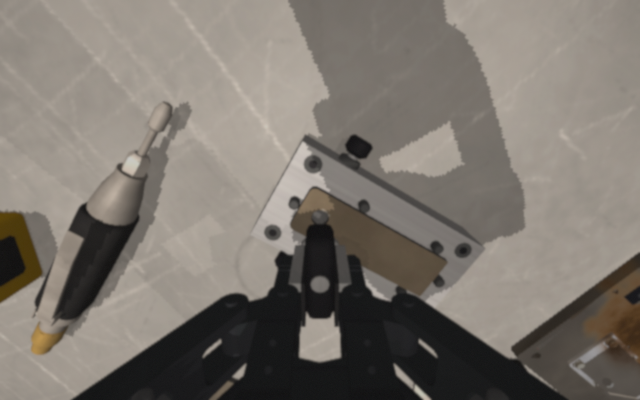

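```bash
python3 - <<'E'
from h import *
w=load('w7'); o=ctrl.get_obs(); print(o['tool_pos'],np.array(w['eye'])-o['tool_pos'],proj(w,(.5384,-.2415,.046)))
print(load('w6')['eye']-np.array([.5381,-.2402,.1536]),load('w5')['eye']-np.array([.6195,.12543,.15395]))
cv2.imwrite('pics/w7z.png',cv2.resize(w['pixels'][180:260,270:370,::-1],None,fx=7,fy=7,interpolation=cv2.INTER_CUBIC))
E
```

```text
[ 0.53902365 -0.24295856  0.10059407] [-0.04065361  0.07462194  0.14197019] [319.84418624 218.51461086]
[-0.04063175  0.07413586  0.14186282] [-0.03986145  0.07446759  0.14381981]
```

View pics/w7z.png

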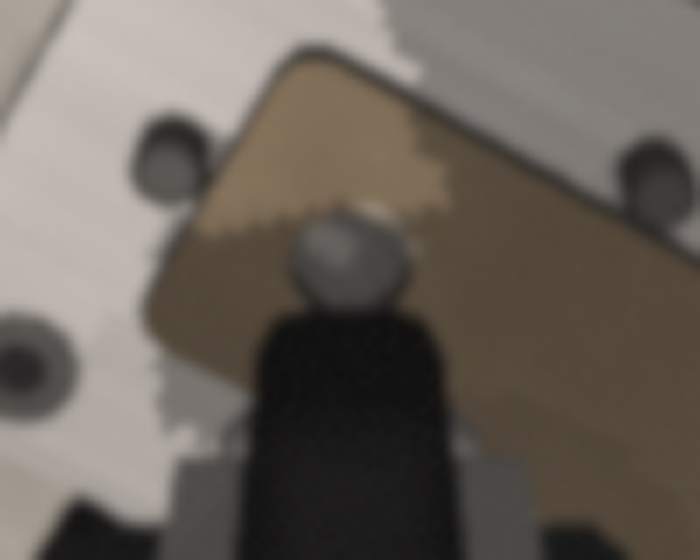

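{"api": "step_arm", "payload": {
  "increments": "0.035 -0.05 0 0 0 0;0 0 0.1 0 0 0;0 0 0.1 0 0 0;0 0 0.1 0 0 0;0 0 0.1 0 0 0;0 0 0 0 0 0"
}}

```text
t: 9.83
tool_pos: [0.5379, -0.2407, 0.0882]
tool_rot: [-3.044, -0.771, 0.002]
contact_force: [0.0, 0.2, -1.2]
opening: 0.0126
```

{"api": "step_arm", "payload": {
  "increments": "0 0 0.1 0 0 0;0 0 0.1 0 0 0;0 0 0.1 0 0 0;0 0 0 0 0 0"
}}

```text
t: 10.17
tool_pos: [0.5381, -0.2408, 0.081]
tool_rot: [-3.045, -0.771, 0.001]
contact_force: [-0.1, -0.5, -0.9]
opening: 0.013
```

{"api": "step_arm", "payload": {
  "increments": "0 0 0.1 0 0 0;0 0 0.1 0 0 0;0 0 0.1 0 0 0;0 0 0.1 0 0 0;0 0 0 0 0 0;0 0 0 0 0 0"
}}

```text
t: 10.67
tool_pos: [0.5384, -0.2409, 0.0716]
tool_rot: [-3.045, -0.771, 0.0]
contact_force: [0.4, 0.4, -1.5]
opening: 0.013
```

{"api": "step_arm", "payload": {
  "increments": "0 0 0.1 0 0 0;0 0 0.1 0 0 0;0 0 0.1 0 0 0;0 0 0.1 0 0 0;0 0 0 0 0 0"
}}

```text
t: 11.08
tool_pos: [0.5391, -0.2413, 0.0626]
tool_rot: [3.045, 0.771, 0.002]
contact_force: [0.6, -0.4, 0.6]
opening: 0.0131
```

{"api": "step_arm", "payload": {
  "increments": "0 0 0.06 0 0 0;0 0 0.06 0 0 0;0 0 0 0 0 0"
}}

```text
t: 11.33
tool_pos: [0.5382, -0.2409, 0.058]
tool_rot: [-3.045, -0.771, 0.001]
contact_force: [0.4, -2.0, -0.7]
opening: 0.0127
```

{"api": "step_arm", "payload": {
  "increments": "0 0 0.06 0 0 0;0 0 0 0 0 0"
}}

```text
t: 11.5
tool_pos: [0.5383, -0.2409, 0.0571]
tool_rot: [-3.045, -0.771, 0.001]
contact_force: [0.1, 0.9, 1.8]
opening: 0.0128
```

{"api": "step_arm", "payload": {
  "increments": "0 0 0.04 0 0 0;0 0 0 0 0 0"
}}

```text
t: 11.67
tool_pos: [0.5383, -0.2409, 0.057]
tool_rot: [-3.045, -0.771, 0.001]
contact_force: [-2.0, 0.8, 5.4]
opening: 0.0127
```

{"api": "step_arm", "payload": {
  "increments": "0 0 0.04 0 0 0;0 0 0 0 0 0"
}}

```text
t: 11.83
tool_pos: [0.5384, -0.241, 0.057]
tool_rot: [-3.045, -0.771, 0.002]
contact_force: [-5.5, 2.4, 10.7]
opening: 0.0128
```

```bash
python3 - <<'E'
from h import *
w=grab('wrist','w8'); s=grab('scene','s8'); o=ctrl.get_obs(); print(o['t'],o['tool_pos'],o['contact_force'])
cv2.imwrite('pics/w8z.png',cv2.resize(w['pixels'][180:320,230:410,::-1],None,fx=4,fy=4,interpolation=cv2.INTER_CUBIC))
b=s['pixels'][140:220,330:410,::-1]; cv2.imwrite('pics/s8z.png',cv2.resize(b,None,fx=7,fy=7,interpolation=cv2.INTER_CUBIC))
E
```

```text
11.9333 [ 0.5383597  -0.24095622  0.05697533] [-5.58743403  3.56132181 10.94299572]
```

View pics/w8z.png

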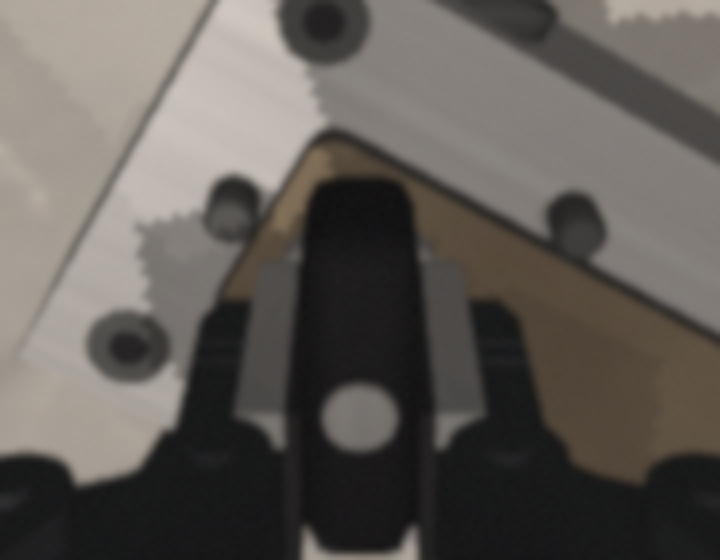

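View pics/s8z.png

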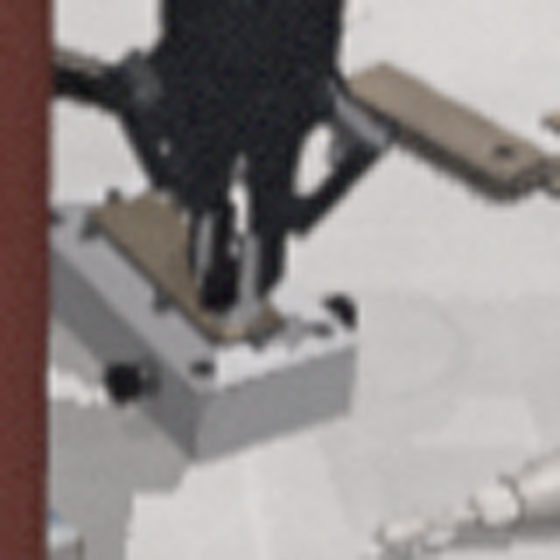

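The boss is still at (320,284), so the pin hasn't slipped in the hand, and z is stuck at 0.057 as expected at home. I'll press a little more to confirm.

{"api": "step_arm", "payload": {
  "increments": "0 0 0.05 0 0 0;0 0 0.05 0 0 0;0 0 0 0 0 0;0 0 0 0 0 0;0 0 0 0 0 0"
}}

```text
t: 12.35
tool_pos: [0.5385, -0.241, 0.0569]
tool_rot: [-3.044, -0.771, 0.003]
contact_force: [-10.8, 7.0, 23.1]
opening: 0.0125
```

{"api": "step_arm", "payload": {
  "increments": "0 0 -0.09 0 0 0;0 0 -0.09 0 0 0;0 0 0 0 0 0;0 0 0 0 0 0"
}}

```text
t: 12.68
tool_pos: [0.5384, -0.241, 0.057]
tool_rot: [-3.045, -0.771, 0.0]
contact_force: [-0.5, -0.2, 1.1]
opening: 0.0123
```

{"api": "step_arm", "payload": {
  "increments": "0 0 -0.03 0 0 0;0 0 0 0 0 0;0 0 0 0 0 0"
}}

```text
t: 12.93
tool_pos: [0.5383, -0.2409, 0.0575]
tool_rot: [-3.045, -0.771, 0.001]
contact_force: [0.3, 0.7, -1.5]
opening: 0.0123
```

{"api": "step_arm", "payload": {
  "increments": "0 0 -0.03 0 0 0;0 0 0 0 0 0;0 0 0 0 0 0"
}}

```text
t: 13.18
tool_pos: [0.5383, -0.2409, 0.0587]
tool_rot: [-3.045, -0.771, 0.001]
contact_force: [0.3, 0.3, -1.2]
opening: 0.0128
```

{"api": "step_arm", "payload": {
  "increments": "0 0 -0.03 0 0 0;0 0 0 0 0 0;0 0 0 0 0 0"
}}

```text
t: 13.43
tool_pos: [0.5385, -0.241, 0.0596]
tool_rot: [-3.045, -0.771, 0.0]
contact_force: [-0.5, 0.2, -1.2]
opening: 0.0127
```

{"api": "step_arm", "payload": {
  "increments": "0 0 -0.02 0 0 0;0 0 0 0 0 0;0 0 0 0 0 0"
}}

```text
t: 13.68
tool_pos: [0.5384, -0.2409, 0.06]
tool_rot: [-3.045, -0.771, 0.0]
contact_force: [0.1, 0.6, -0.1]
opening: 0.0128
```

{"api": "step_arm", "payload": {
  "increments": "0 0 -0.02 0 0 0;0 0 0 0 0 0;0 0 0 0 0 0"
}}

```text
t: 13.93
tool_pos: [0.5383, -0.2409, 0.0601]
tool_rot: [-3.045, -0.771, 0.0]
contact_force: [0.3, -1.1, -3.5]
opening: 0.0124
```

{"api": "step_arm", "payload": {
  "increments": "0 0 -0.03 0 0 0;0 0 0 0 0 0;0 0 0 0 0 0"
}}

```text
t: 14.18
tool_pos: [0.5382, -0.2408, 0.0603]
tool_rot: [-3.045, -0.771, 0.001]
contact_force: [2.2, -1.7, -9.6]
opening: 0.0126
```

{"api": "step_arm", "payload": {
  "increments": "0 0 -0.03 0 0 0;0 0 0 0 0 0;0 0 0 0 0 0"
}}

```text
t: 14.43
tool_pos: [0.5381, -0.2407, 0.0604]
tool_rot: [-3.045, -0.771, 0.001]
contact_force: [4.3, -2.8, -15.9]
opening: 0.0126
```

{"api": "step_arm", "payload": {
  "increments": "0 0 0 0 0 0;0 0 0 0 0 0;0 0 0 0 0 0;0 0 0 0 0 0;0 0 0 0 0 0;0 0 0 0 0 0"
}}

```text
t: 14.93
tool_pos: [0.5381, -0.2408, 0.0604]
tool_rot: [-3.045, -0.771, 0.001]
contact_force: [4.7, -3.3, -14.8]
opening: 0.0125
```

{"api": "step_arm", "payload": {
  "increments": "0 0 0.06 0 0 0;0 0 0.06 0 0 0;0 0 0.06 0 0 0;0 0 0.06 0 0 0;0 0 0 0 0 0;0 0 0 0 0 0"
}}

```text
t: 15.43
tool_pos: [0.539, -0.2413, 0.0571]
tool_rot: [3.045, 0.771, 0.001]
contact_force: [1.4, 0.0, 0.5]
opening: 0.0126
```

{"api": "step_arm", "payload": {
  "increments": "0 0 0.06 0 0 0;0 0 0 0 0 0;0 0 0 0 0 0"
}}

```text
t: 15.68
tool_pos: [0.5391, -0.2414, 0.057]
tool_rot: [3.045, 0.771, 0.001]
contact_force: [-5.0, 2.3, 9.0]
opening: 0.0132
```

{"api": "step_arm", "payload": {
  "increments": "0 0 -0.04 0 0 0;0 0 0 0 0 0;0 0 0 0 0 0"
}}

```text
t: 15.93
tool_pos: [0.5391, -0.2414, 0.0571]
tool_rot: [3.045, 0.771, 0.001]
contact_force: [-1.9, 1.5, 6.3]
opening: 0.0126
```

{"api": "step_arm", "payload": {
  "increments": "0 0 0 0 0 0;0 0 0 0 0 0;0 0 0 0 0 0;0 0 0 0 0 0;0 0 0 0 0 0;0 0 0 0 0 0",
  "fingers": -0.1
}}

```text
t: 16.43
tool_pos: [0.5384, -0.2409, 0.0553]
tool_rot: [-3.045, -0.771, 0.0]
contact_force: [0.4, -0.3, -0.1]
opening: 0.0385
```

{"api": "step_arm", "payload": {
  "increments": "0 0 -0.3 0 0 0;0 0 -0.6 0 0 0;0 0 -0.8 0 0 0;0 0 -0.8 0 0 0;0 0 -0.8 0 0 0;0 0 -0.7 0 0 0;0 0 0 0 0 0;0 0 0 0 0 0"
}}

```text
t: 17.1
tool_pos: [0.5393, -0.2415, 0.1571]
tool_rot: [3.043, 0.771, 0.004]
contact_force: [-0.9, -0.6, 0.3]
opening: 0.0383
```

```bash
python3 - <<'E'
from h import *
w=grab('wrist','w9'); s=grab('scene','s9'); t=grab('top','t9');o=ctrl.get_obs(); print(o['t'],o['tool_pos'],o['contact_force'],o['opening'])
print('top of pin if home',proj(w,(.5384,-.2415,.078)),'3mm up',proj(w,(.5384,-.2415,.081)))
a=cv2.resize(w['pixels'][150:330,210:410,::-1],None,fx=2,fy=2,interpolation=cv2.INTER_CUBIC)
b=cv2.resize(s['pixels'][145:215,340:400,::-1],None,fx=6,fy=6,interpolation=cv2.INTER_CUBIC)
c=np.zeros((420,780,3),np.uint8);c[:360,:400]=a;c[:420,410:770]=b;cv2.imwrite('pics/e9.png',c)
E
```

```text
17.25 [ 0.53759212 -0.24045522  0.15370278] [ 0.52577004  0.71199056 -0.23504338] 0.03862904361137355
top of pin if home [318.7276608  207.68972208] 3mm up [318.72249203 209.06944269]
```

View pics/e9.png

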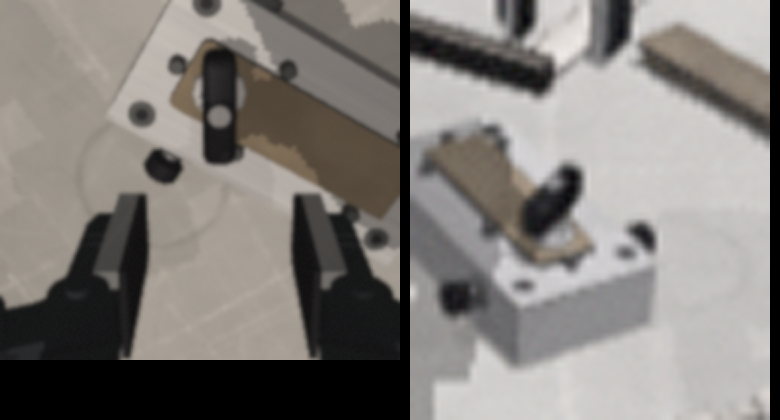

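View pics/t9.png

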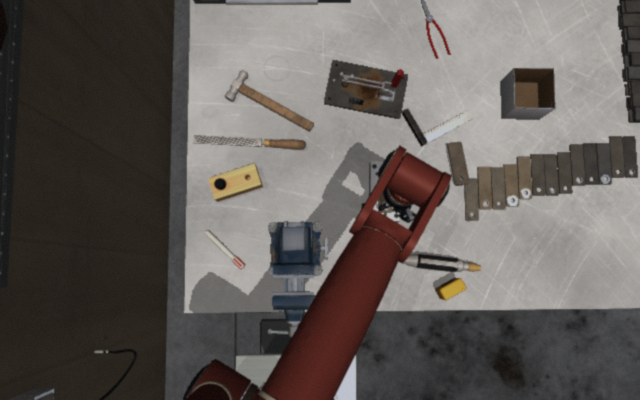

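The boss is at (319.5,208), against a prediction of (318.7,207.7) if the pin is home. The collar lies on the strip, the gripper is clear, and the round pin and grinder look unmoved. Handing in.

```bash
python3 -c "
from h import *
print(ctrl.finish_job()); print(ctrl.get_obs()['t'])"
```

```text
the job is handed in; nothing more can be done
None
the job is handed in; nothing more can be done
```

The T-handled pin is latched in the bore with its collar on the strip, and I handed the job in at about 17 s. The hand-in gave no verdict.

- **Insertion:** I pushed the pin down until it stopped hard at tool height 0.057 m, which puts it at the home position. It stayed there under about 23 N. I did not clearly see the expected 5–15 N plunger resistance in the force readings on the way down, only about 2 N.
- **Tug:** The pin had about 3 mm of play, then held at about 15 N upward (readings 14.8–15.9 N) for just over half a second. I then pressed it home again and opened the gripper.
- **Final check:** In the wrist image the pin's boss was within about 1 pixel of where it should be when home; that is under 1 mm sideways, but height shows only to about 2 mm. The scene view showed the pin upright and the strip flat. In the final pictures the gripper was about 0.1 m clear, and the round-knobbed pin and the die grinder looked unmoved.
- **Disagreement:** The tool position readings and camera estimates differed by 1–2 mm over the bore. I corrected for this before inserting, and the pin went in without side load.

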